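Roll a mallet-head blank up the shooting board to its fence

TASK

Get the long round blank ready to have its end planed: push it along the shooting board's bed until its right-hand end stands about 6 mm out past the bed's edge over the plane's runway, and roll it up the slope, without letting it run back, until it lies square against the fence along its whole length. Do it all by pushing with the fingers, without gripping or lifting the blank or knocking it about, and leave the tools and the other things where they are. Finish still holding it: the program ends with the fingers pressing the blank gently but firmly against the fence.

Things in the scene. Friction and masses are not known exactly. Their poses are not given: they have to be found in the camera images.
- blank: Blank to be moved: smooth dark-wood cylinder, 60 mm in diameter, 120 mm long, 0.18 to 0.35 kg. It starts across the bed on the strip at its foot, and rolls back down if let go. Origin at its middle; its y axis runs along the cylinder, parallel to the bed's y at the start; x and z turn as it rolls. In the bed's frame it starts at x = -211, y = 70 to 116, z = 30 mm; against the fence x = -30 mm.
- blank_left (a point): Point on the blank's axis, 40 mm left of its middle (20 mm inside its left-hand end).
- blank_right (a point): Point on the blank's axis, 40 mm right of its middle (20 mm inside its right-hand end, the one to be planed).
- bed: Sloping plywood bed of the shooting board, rising 6 degrees away from the robot, 200 mm wide; fixed, place and yaw vary. Origin on its top face where the fence's foot meets its right-hand edge (over the plane's runway): x uphill, square to the fence; y left along the fence (0 to 200 mm); z square to the face. Blank's end flush with that edge: its middle at y = 60 mm; 6 mm proud: 54 mm.
- fence: Hardwood fence across the top of the bed, the blank's stop: 34 mm thick, 45 mm high, 200 mm wide, fixed and square to the bed. Same origin and axes as bed; its working face is x = 0.
- strip: Low hardwood strip across the foot of the bed, 6 mm high, 12 mm thick (x = -241 to -229 mm in bed), which keeps the blank from rolling off. Same origin and axes as bed. The bed ends just below it, at x = -242 mm.
- board: The whole shooting board, fixed: base 480 x 300 mm, 14 mm thick; the bed stands on it at the left, the plane's runway lies at the right, 102 mm wide, 9 to 33 mm below the bed's edge, with a 14 mm high rail outside. Origin on the bench; x level towards the fence, y left, z up; the base spans x = -310 to 170, y = -150 to 150 mm. The bed's origin is at (110, -50, 47) mm.
- block_plane: Bystander: metal block plane lying on its side on the runway at the board's near end, 160 x 49 x 50 mm high; origin at the lower front corner of the sole (x = 0 to -160, y = 0 to -49 mm, z = 0 to 50 mm).
- wax_tin: Bystander: flat round tin, 69 mm in diameter, 26 mm high, on the bench right of the board's far end. Origin under its middle.
- short_blank: Bystander: another dark-wood blank, 60 mm in diameter but only 85 mm long, standing on end on the bench left of the board. Origin under its middle.
- try_square: Bystander: try square lying flat on the bench right of the board, stock 110 mm long and 16 mm high, blade 150 mm. Origin under the middle of the stock.
- carving_mallet: Bystander: round carver's mallet standing on its green head on the bench to the left, 82 mm in diameter, 225 mm high. Origin under its middle.
- chisel: Bystander: chisel, 270 mm long, 30 mm high, lying on the bench along the left side of the board. Origin below the ferrule.
- marking_gauge: Bystander: wooden marking gauge, 200 mm long, 76 mm high, on the bench to the right. Origin under its middle.
Mind the look-alikes: they are no part of the job. Leave any turquoise look-alike of the blank alone.

How it is judged:
By the outcome, as a careful person would: the job done as asked, in the order asked, and still so for the second after the job is handed in, while the arm keeps its last pose, push and grip.
It also fails if it takes over 58 s, if anything falls off the work surface, if the arm or the gripper's body presses on something with over 40 N, if the wrist force passes 120 N, or if a joint passes its speed limit or range.

ROBOT

A 7-joint arm with a two-finger parallel gripper is mounted at the origin on the work surface. World frame = base frame: x ahead of the robot, y to its left, z up, the work surface at z = 0. Lengths are in m, angles in rad, forces in N, time in s.
With the tool pointing down it reaches from about 0.4 to 0.9 m from the base axis. Payload 5.6 kg.
Tool frame: the origin (TCP) lies on the centre line of the jaws, within the pads' length; the fingertips stand 25 mm ahead of it and the grasp point (between the pads) lies 6 mm ahead of it; z points along the fingers, y is the line along which they close (so a half turn about z gives the same grasp; the last joint's range is limited). The gripper opens to 92 mm and grips with 3 to 60 N. Pads are 20 mm wide; open, the fingers measure 128 mm over their backs; the gripper's body (75 mm by 189 mm) begins 69 mm behind the grasp point.
Start: joints at [1.185, 0.468, -0.012, 1.603, 0.006, 1.071, -0.056], TCP at [0.218, -0.612, 0.24] pointing down, gripper open.
Joint ranges: [-2.53, 2.53], [-0.31, 2.02], [-1.57, 1.55], [0.28, 2.44], [-1.29, 4.43], [0.15, 1.84], [-2.92, 2.92]. Speed limits (rad/s): [2.57, 2.57, 3.14, 3.14, 3.14, 3.14, 3.14].

INTERFACE

Orientations are given as [roll, pitch, yaw] about the fixed x, y, z axes, in that order (R = Rz(yaw) Ry(pitch) Rx(roll)).
In Python, from station import robot gives the robot as it stands.
- The arm moves only by the shell command python3 -m creep 'ROWS'. ROWS is a JSON object of lists of equal length, an entry for each row: "travel": the shift along the tool's x, y, z scaled (see below), a list of three; "spin": the turn about the tool's z scaled (see below); "gripper": the gripper's target within -1 to 1 (fully open at 1, half-way at 0, shut at -1). A call has 1 to 10 rows; each row is the pose to reach, as a shift and turn from the pose commanded when the call began, along the tool's axes at that moment; what a row does not reach only later rows make up. The controller multiplies each number of a shift by 0.1 m and each number of a turn by 90 degrees. A row lasts 1/12 s, in which the tool goes at most 41.7 mm and 7.16 degrees, less where a joint would pass 70% of its speed; a pose out of reach is approached as far as the arm can. A call with a number of a shift or a turn outside -1 to 1 is refused whole. A call with a gripper value outside its range is refused whole. The fingers move at their own pace and stop on an object; the grip force is fixed at half the most. Time passes only in rows, so rows that repeat a pose let the fingers close. It gives the time, the measured TCP pose, the force, the opening and the grip force at its end, in the units of the state.
- robot.get_obs(): the state, without advancing time (a new reading comes with each control period).
- robot.read_camera(name): name is "side" or "top"; returns the picture (384x512x3 uint8, red, green, blue); there is no depth.
- robot.camera_model(name): a dict with "fovy" (degrees; the focal length in pixels is half the picture's height over the tangent of half this angle, whatever the lens; pixels are square), "cx", "cy" (the principal point, pixels), "R" (3x3) and "t" (3): a world point X has camera coordinates R X + t. Camera axes: x right, y down, z forward; pixel columns grow to the right and rows downward; lengths in m; the calibration is good to about 2 mm. A picture is of the moment at which its call begins. camera_model takes no time and is no camera call.
- robot.finish_job(): hands the job in; it is judged then, once.
The state is a dict: "clock": time; "joints": joint angles; "qvel": joint speeds; "tau": joint torques, N m; "ee_pos": TCP position; "tcp_rot": TCP orientation; "force": force on the tool from outside, world axes, zero at the start; "torque": the same for the moment, N m; "gripper_width": finger opening in m; "finger_force": force on a finger pad.
Only numpy, scipy, OpenCV 4.12 (cv2) and the standard library are available. Lean on these libraries where they do the work, as an engineer would, in place of code of your own. Each camera call takes 0.05 s, during which the arm holds its last target. There are 200 camera calls.

## Working session

There is one attempt and no reset: what is moved stays moved. The work goes in short steps, Python scripts to look and compute and a shell command to move; the robot and the scene stay as the last step left them, time stands still between calls to the robot, and variables do not carry over. Pictures are saved under pics/ and viewed, at most 10 in all, crops included, and the job is handed in when it is done.

```bash
mkdir -p pics; ls
python3 - <<'E'
from station import robot
import cv2
o=robot.get_obs(); print({k:o[k] for k in('clock','ee_pos','tcp_rot','force','gripper_width')})
for n in('side','top'):
    cv2.imwrite(f'pics/{n}0.png',robot.read_camera(n)[:,:,::-1]); print(robot.camera_model(n))
E
```

```text
pics
{'clock': 0.0, 'ee_pos': array([ 0.2182546 , -0.61169198,  0.23863568]), 'tcp_rot': array([-3.13981517e+00,  1.23730018e-04,  3.42760518e-01]), 'force': array([ 1.16717889, -1.39987896,  0.23193683]), 'gripper_width': 0.0918263828118435}
{'fovy': 44.904940865898894, 'cx': 261.627327758554, 'cy': 192.57123356332826, 'R': array([[-0.89097959, -0.45368923,  0.01792904],
       [-0.35890684,  0.67955553, -0.63983604],
       [ 0.27810295, -0.57651571, -0.76830228]]), 't': array([0.42314552, 0.23107466, 1.3498064 ])}
{'fovy': 42.336418412210406, 'cx': 250.1491106661253, 'cy': 195.54214685847333, 'R': array([[ 0.01696703, -0.9998102 , -0.00957543],
       [-0.99102653, -0.01554651, -0.13275815],
       [ 0.13258409,  0.01174202, -0.99110221]]), 't': array([-0.00666897,  0.50755098,  1.55913753])}
```

View pics/top0.png

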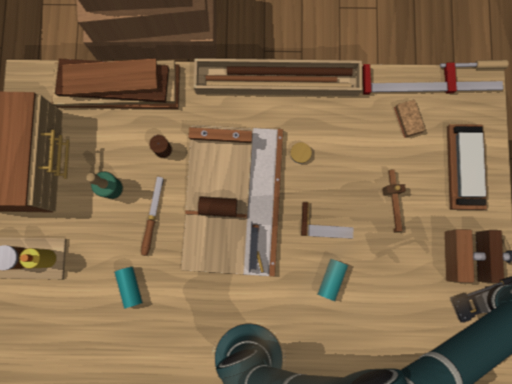

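View pics/side0.png

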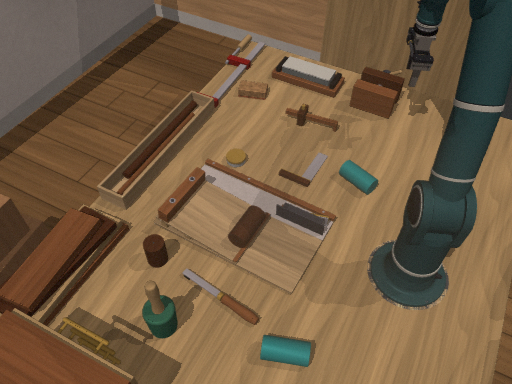

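The top view shows the board spanning about (187,127) to (285,275), with the fence at the top. The blank is at about (198–238, 207) and the plane at about (258,245). The turquoise look-alikes are well clear. I'll zoom in on the corners.

Run:
```python
import cv2
a=cv2.imread('pics/top0.png')[120:282,178:294]; cv2.imwrite('pics/topc.png',cv2.resize(a,None,fx=3.6,fy=3.6,interpolation=cv2.INTER_CUBIC))
a=cv2.imread('pics/side0.png')[155:295,150:345]; cv2.imwrite('pics/sidec.png',cv2.resize(a,None,fx=4,fy=4,interpolation=cv2.INTER_CUBIC))
```

```text
(no output)
```

View pics/topc.png

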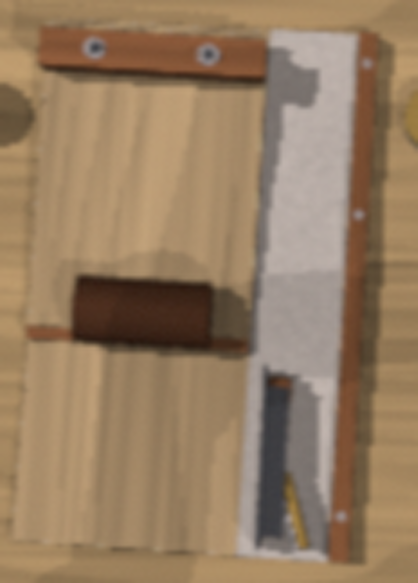

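View pics/sidec.png

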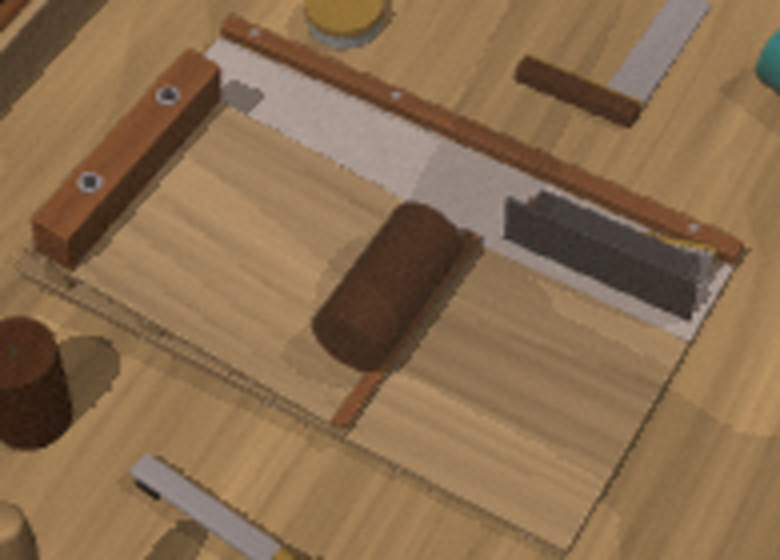

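The crops show the features I need: the fence top corners, the strip ends, the base and rail corners, and the blank's ends (top crop columns 75 and 212). I'll fit the board pose and the blank's y from these.

```bash
cat > h.py <<'E'
import numpy as np, cv2
from station import robot
from scipy.optimize import least_squares
from scipy.spatial.transform import Rotation as Rn
CM={n:robot.camera_model(n) for n in('top','side')}
def proj(n,X):
    m=CM[n]; X=np.atleast_2d(X)@np.array(m['R']).T+m['t']; f=192/np.tan(np.radians(m['fovy'])/2)
    return X[:,:2]/X[:,2:]*f+[m['cx'],m['cy']]
Rs=Rn.from_euler('y',-6,degrees=True).as_matrix()
def b2w(p,X,frame='bed'):   # p=(x,y,yaw) of board, mm in
    X=np.atleast_2d(X)/1000
    if frame=='bed': X=X@Rs.T+[.11,-.05,.047]
    return X@Rn.from_euler('z',p[2]).as_matrix().T+[p[0],p[1],0]
E
cat > fit.py <<'E'
from h import *
T=[('base',(-310,150,14),(13,542)),('base',(170,-150,28),(377,33)),('base',(-310,-150,28),(350,562)),
('bed',(34,200,45),(40,28)),('bed',(34,0,45),(268,30)),('bed',(0,0,45),(266,68)),('bed',(-241,0,6),(248,354)),('bed',(-241,200,6),(27,339))]
S=[('base',(-310,150,14),(572,550)),('base',(-310,-150,28),(745,245)),('base',(170,-150,28),(228,15)),
('bed',(0,0,45),(220,72)),('bed',(34,200,45),(35,215)),('bed',(0,200,45),(70,238)),('bed',(0,200,0),(75,268)),('bed',(-241,200,6),(350,428)),('bed',(-241,0,6),(483,237))]
obs=[('top',f,X,np.array(u)/3.6+[178,120]-.4) for f,X,u in T]+[('side',f,X,np.array(u)/4+[150,155]-.4) for f,X,u in S]
res=lambda p:np.concatenate([proj(n,b2w(p,X,f))[0]-u for n,f,X,u in obs])
r=least_squares(res,[.6,.07,0],loss='soft_l1'); p=r.x
print(p,np.degrees(p[2])); print(np.round(res(p).reshape(-1,2),1).tolist()); np.save('p.npy',p)
# blank
img={'top':cv2.imread('pics/top0.png'),'side':cv2.imread('pics/side0.png')}
def sil(n,y,x=-211,dy=0):
    a=np.linspace(0,2*np.pi,60); P=[(x+30*np.cos(t),y+s*60,30+30*np.sin(t)) for s in(-1,1) for t in a]
    return cv2.convexHull(proj(n,b2w(p,P)).astype(np.float32))
for n,(c0,c1,r0,r1) in {'top':(190,246,190,222),'side':(225,275,198,252)}.items():
    g=img[n].astype(int); m=(g.max(2)<95); mm=np.zeros(m.shape,bool); mm[r0:r1,c0:c1]=m[r0:r1,c0:c1]
    best=[]
    for y in np.arange(60,125,1.):
        k=np.zeros(m.shape,np.uint8); cv2.fillConvexPoly(k,np.round(sil(n,y)*16).astype(np.int32),1,shift=4)
        best.append((((k>0)&mm).sum()/((k>0)|mm).sum(),y))
    print(n,max(best),mm.sum())
E
python3 fit.py
```

```text
[ 0.57077642  0.05588717 -0.04393548] -2.5173177895842005
[[-0.4, -0.4], [0.4, -0.9], [-0.0, -0.0], [-0.5, -1.1], [-0.4, 2.0], [-0.5, 2.2], [0.2, -0.8], [-0.5, -0.4], [-0.1, -0.2], [0.8, -1.7], [1.2, -0.6], [1.2, -1.8], [-0.5, 0.8], [0.2, 0.5], [-0.2, 1.4], [-0.2, -0.4], [0.2, -0.7]]
top (np.float64(0.791974656810982), np.float64(88.0)) 896
side (np.float64(0.8359739049394221), np.float64(94.0)) 1044
```

```bash
sed -i "s/(268,30)/(268,40)/; s/(0,0,45),(266,68)/(0,0,45),(266,78)/" fit.py
cat >> fit.py <<'E'
    v=img[n].copy()
for n in('top','side'):
    o=(178,120) if n=='top' else (150,155); s=3.6 if n=='top' else 4
    v=cv2.imread('pics/'+n+'c.png')
    D=lambda P:np.round((proj(n,P)-o+.4)*s).astype(np.int32)
    for P in ([(0,0,0),(0,200,0),(-242,200,0),(-242,0,0)],[(0,0,45),(0,200,45),(34,200,45),(34,0,45)],[(-241,0,6),(-241,200,6),(-229,200,6),(-229,0,6)]):
        cv2.polylines(v,[D(b2w(p,P))],True,(0,255,0),1)
    for y,c in((88,(255,0,0)),(94,(0,0,255))): cv2.polylines(v,[np.round((sil(n,y)-o+.4)*s).astype(np.int32)],True,c,1)
    cv2.imwrite(f'pics/{n}o.png',v)
a=cv2.imread('pics/topo.png');b=cv2.imread('pics/sideo.png')[180:400,280:520]
cv2.imwrite('pics/both.png',np.hstack([a[:, :340],np.pad(cv2.resize(b,None,fx=1.8,fy=1.8),((0,a.shape[0]-396),(0,0),(0,0)))]))
E
python3 fit.py
```

```text
[ 0.56990702  0.05588217 -0.04569708] -2.618249928755786
[[-0.6, -0.2], [0.5, -0.5], [-0.2, 0.3], [-0.4, -0.9], [-0.4, -0.5], [-0.5, -0.3], [0.1, -0.5], [-0.6, -0.2], [-0.0, 0.0], [1.1, -1.4], [1.5, -0.5], [1.5, -1.7], [-0.3, 0.8], [0.5, 0.5], [-0.0, 1.4], [-0.0, -0.3], [0.4, -0.6]]
top (np.float64(0.8074468085106383), np.float64(88.0)) 896
side (np.float64(0.8386194029850746), np.float64(94.0)) 1044
```

View pics/both.png

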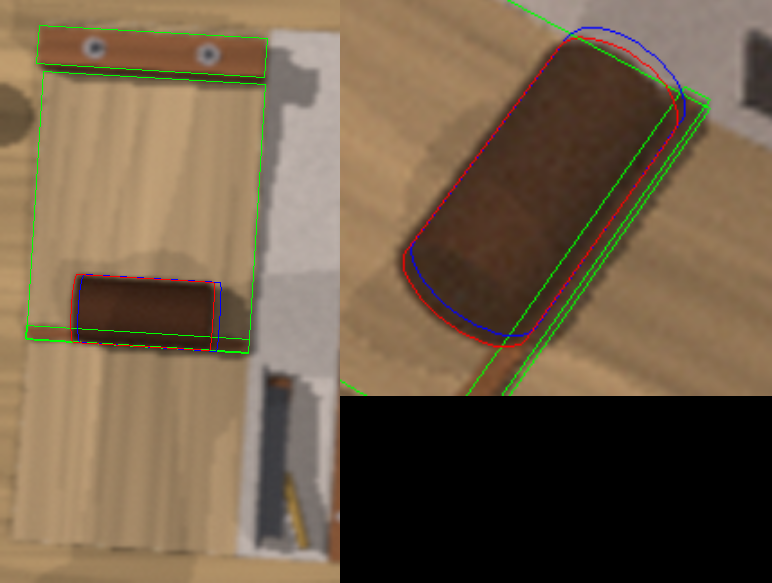

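The overlay confirms the fit. Board yaw is -2.6°, and the blank's middle is at bed y ≈ 93 mm (right end at top-crop column 212). Next I'll set up a board-frame TCP readout, then move off to the left and turn the tool to match the board.

```bash
cat >> h.py <<'E'
def st():
    p=np.load('p.npy'); o=robot.get_obs(); Rz=Rn.from_euler('z',p[2]).as_matrix()
    b=Rz.T@(o['ee_pos']-[p[0],p[1],0])      # board frame, tool x=+x, y=-y, z=-z
    t=b.copy(); t[2]-=.025; bed=Rs.T@(b-[.11,-.05,.047]); tip=Rs.T@(t-[.11,-.05,.047])
    print('t',round(o['clock'],2),'board',np.round(b*1e3,1),'tip in bed',np.round(tip*1e3,1),'yaw err deg',round(np.degrees(o['tcp_rot'][2]-p[2]),2),'F board',np.round(Rz.T@o['force'],1),'w',round(o['gripper_width']*1e3,1))
E
python3 -m creep '{"travel":[[0,-0.4,0],[0,-0.8,0],[0,-1,0],[0,-1,0]],"spin":[0.075,0.15,0.22,0.248],"gripper":[-1,-1,-1,-1]}'
python3 -c "
from h import *
st()
p=np.load('p.npy')
for X in((-211,93,30),(-211,171,15),(-251,54,15),(-70,54,15)): print(X,np.round(b2w(p,X)[0],3))"
```

```text
clock: 0.43
ee_pos: [0.1832, -0.514, 0.2391]
tcp_rot: [-3.138, 0.001, -0.052]
force: [-0.6, -0.3, 0.9]
gripper_width: 0.0677
finger_force: 0.0
t 0.43 board [-360.3 -586.9  239.1] tip in bed [-450.2 -536.9  215.3] yaw err deg -0.35 F board [-0.6 -0.3  0.9] w 67.7
(-211, 93, 30) [0.469 0.104 0.055]
(-211, 171, 15) [0.474 0.181 0.04 ]
(-251, 54, 15) [0.429 0.066 0.036]
(-70, 54, 15) [0.609 0.058 0.055]
```

```bash
for i in 1; do python3 -m creep '{"travel":[[0.34,-0.4,0],[0.68,-0.8,0],[0.86,-1,0]],"spin":[0,0,0],"gripper":[-1,-1,-1]}'; python3 -m creep '{"travel":[[0.3,-0.3,0],[0.6,-0.65,0],[0.86,-1,0]],"spin":[0,0,0],"gripper":[-1,-1,-1]}'; python3 -m creep '{"travel":[[0.3,-0.3,0],[0.6,-0.65,0],[0.86,-1,0]],"spin":[0,0,0],"gripper":[-1,-1,-1]}'; python3 -m creep '{"travel":[[0,-0.3,0],[0,-0.65,0],[0,-1,0]],"spin":[0,0,0],"gripper":[-1,-1,-1]}'; done | grep ee_pos; python3 -c "
from h import *
st()"
```

```text
ee_pos: [0.2708, -0.4259, 0.2394]
ee_pos: [0.3579, -0.3352, 0.2396]
ee_pos: [0.4438, -0.2448, 0.2396]
ee_pos: [0.4473, -0.1447, 0.2391]
t 1.43 board [-113.3 -206.   239.1] tip in bed [-204.6 -156.   189.6] yaw err deg -0.06 F board [ 0.6 -0.1  0.2] w 0.4
```

```bash
(python3 -m creep '{"travel":[[0.03,-0.3,0],[0.06,-0.65,0],[0.1,-1,0]],"spin":[0,0,0],"gripper":[-1,-1,-1]}'; python3 -m creep '{"travel":[[0,-0.3,0],[0,-0.65,0],[0,-1,0]],"spin":[0,0,0],"gripper":[-1,-1,-1]}';  python3 -m creep '{"travel":[[0,-0.3,0],[0,-0.65,0],[0,-1,0]],"spin":[0,0,0],"gripper":[-1,-1,-1]}'; python3 -m creep '{"travel":[[0,-0.2,0],[0,-0.4,0.2],[0,-0.46,0.5],[0,-0.46,0.8],[0,-0.46,1],[0,-0.46,1]],"spin":[0,0,0,0,0,0],"gripper":[-1,-1,-1,-1,-1,-1]}') | grep ee_pos; python3 -c "
from h import *
st()"
```

```text
ee_pos: [0.4616, -0.0456, 0.2394]
ee_pos: [0.4664, 0.0542, 0.2394]
ee_pos: [0.4711, 0.154, 0.2394]
ee_pos: [0.4706, 0.1975, 0.1354]
t 2.68 board [-105.6  136.9  135.4] tip in bed [-207.8  186.9   85.6] yaw err deg -0.03 F board [-0.9 -1.3  0.4] w 0.5
```

```bash
python3 -m creep '{"travel":[[0.01,0,0.2],[0.02,0,0.4],[0.02,0,0.55],[0.02,0,0.69],[0.02,0,0.69]],"spin":[0,0,0,0,0],"gripper":[-1,-1,-1,-1,-1]}' >/dev/null
python3 - <<'E'
from h import *
st()
t=robot.read_camera('top')[:,:,::-1][170:240,178:258]; s=robot.read_camera('side')[:,:,::-1][190:290,200:290]
cv2.imwrite('pics/near.png',np.hstack([cv2.resize(t,(400,350),interpolation=2),cv2.resize(s,(360,400),interpolation=2)[:350]]))
E
```

```text
t 3.1 board [-101.6  137.5   69.3] tip in bed [-210.7  187.5   19.5] yaw err deg -0.09 F board [-0.5 -0.4 -0.3] w 0.7
```

View pics/near.png

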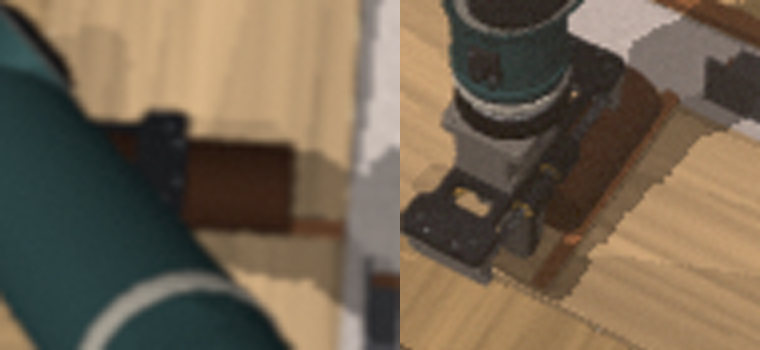

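The fingers stand clear at the left of the blank's end (top crop column ~185) with the axis centred. I'll push along the bed in gentle steps.

```bash
(python3 -m creep '{"travel":[[0,0.03,0],[0,0.06,0],[0,0.09,0],[0,0.11,0],[0,0.13,0],[0,0.15,0],[0,0.165,0],[0,0.18,0],[0,0.195,0],[0,0.21,0]],"spin":[0,0,0,0,0,0,0,0,0,0],"gripper":[-1,-1,-1,-1,-1,-1,-1,-1,-1,-1]}'; python3 -m creep '{"travel":[[0,0.02,0],[0,0.045,0],[0,0.07,0],[0,0.095,0],[0,0.12,0],[0,0.145,0],[0,0.165,0],[0,0.18,0],[0,0.19,0],[0,0.19,0]],"spin":[0,0,0,0,0,0,0,0,0,0],"gripper":[-1,-1,-1,-1,-1,-1,-1,-1,-1,-1]}')|grep force
cat > look.py <<'E'
from h import *
import sys
p=np.load('p.npy'); st(); y,x,k=float(sys.argv[1]),float(sys.argv[2]),sys.argv[3]
# right end of blank: overlay predicted silhouettes for y, y+-4
out=[]
for n in('top','side'):
    v=robot.read_camera(n)[:,:,::-1].copy(); a=np.linspace(0,2*np.pi,60)
    c=proj(n,b2w(p,(x,y,30)))[0].round().astype(int); o=c-[28,32]; s=9 if n=='top' else 9
    v=cv2.resize(v[o[1]:o[1]+64,o[0]:o[0]+42] if n=='side' and 0 else v[o[1]:o[1]+64,o[0]:o[0]+44*1],None,fx=s,fy=s,interpolation=2)
    for dy,col in((-4,(255,0,0)),(0,(0,255,0)),(4,(0,0,255))):
        P=[(x+30*np.cos(t),y+dy+e*60,30+30*np.sin(t)) for e in(-1,1) for t in a]
        cv2.polylines(v,[np.round((cv2.convexHull(proj(n,b2w(p,P)).astype(np.float32))-o+.5)*s).astype(np.int32)],True,col,1)
    for L in([(0,0,0),(-242,0,0)],[(0,0,0),(0,200,0)]): cv2.polylines(v,[np.round((proj(n,b2w(p,L))-o+.5)*s).astype(np.int32)],False,(0,255,255),1)
    out.append(v)
cv2.imwrite('pics/'+k+'.png',np.hstack(out))
E
python3 look.py 61 -211 l1
```

```text
force: [0.6, 1.3, 0.5]
finger_force: 0.9
force: [-0.5, 0.4, 0.7]
finger_force: 0.6
t 4.87 board [-100.8   98.    70.6] tip in bed [-209.8  148.    20.6] yaw err deg -0.08 F board [-0.6  0.4  0.7] w 0.2
```

```bash
python3 -m creep '{"travel":[[0,0.02,0],[0,0.04,0],[0,0.06,0],[0,0.08,0],[0,0.1,0],[0,0.11,0],[0,0.12,0],[0,0.12,0]],"spin":[0,0,0,0,0,0,0,0],"gripper":[-1,-1,-1,-1,-1,-1,-1,-1]}'|grep force;python3 look.py 58 -211 l2
```

```text
force: [-0.3, 0.6, -0.2]
finger_force: 0.5
t 5.63 board [-100.8   85.9   70.5] tip in bed [-209.8  135.9   20.6] yaw err deg -0.09 F board [-0.3  0.6 -0.2] w 0.6
```

View pics/l2.png

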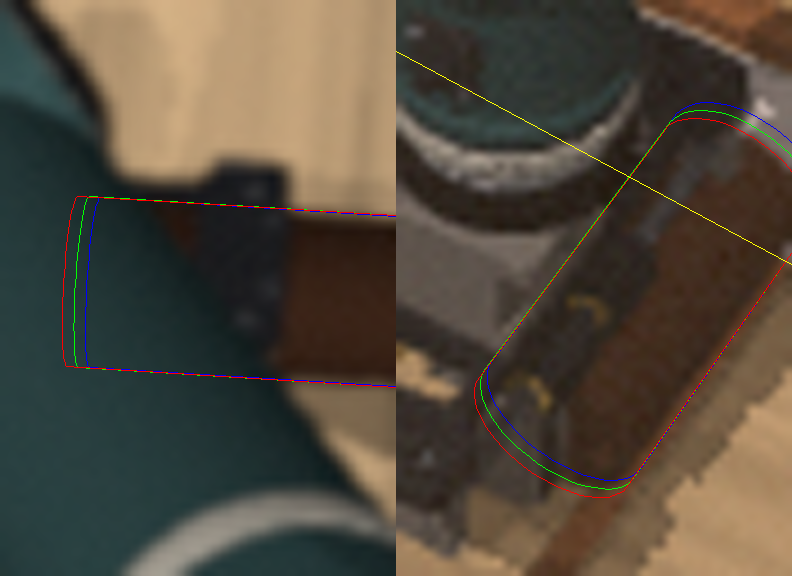

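The window cut off the right-hand end, so I'll measure that edge numerically instead, from brightness along the top generator. I'll check the method on the first picture, where both ends are visible.

```bash
cat > edge.py <<'E'
from h import *
p=np.load('p.npy')
def edges(img,x,y0,y1,xs=(-12,-6,0,6)):
    ys=np.arange(y0,y1,.5); g=cv2.cvtColor(img,cv2.COLOR_BGR2GRAY).astype(np.float32); acc=[]
    for d in xs:
        q=proj('top',b2w(p,[(x+d,y,30+np.sqrt(900-d*d)) for y in ys])).astype(np.float32)
        acc.append(cv2.remap(g,q[:,:1],q[:,1:],1)[:,0])
    a=np.mean(acc,0); h=a.min()+.5*(np.percentile(a,90)-a.min()); d=np.abs(np.gradient(cv2.GaussianBlur(a[:,None],(1,9),2)[:,0]))
    return a[::8].round().tolist(), ys[d.argmax()]
if __name__=='__main__':
    i=cv2.imread('pics/top0.png')
    print('right',edges(i,-211,10,60)); print('left',edges(i,-211,130,180))
    j=robot.read_camera('top')[:,:,::-1].copy(); cv2.imwrite('pics/now.png',j); print('now right',edges(j,-211,-25,30))
E
python3 edge.py
```

```text
right ([79.0, 76.0, 73.0, 70.0, 70.0, 63.0, 44.0, 43.0, 46.0, 46.0, 46.0, 46.0, 46.0], np.float64(31.5))
left ([52.0, 52.0, 52.0, 51.0, 51.0, 60.0, 98.0, 128.0, 135.0, 139.0, 143.0, 143.0, 143.0], np.float64(153.0))
now right ([127.0, 127.0, 128.0, 128.0, 127.0, 117.0, 79.0, 44.0, 39.0, 40.0, 39.0, 39.0, 39.0, 39.0], np.float64(-1.5))
```

Run:
```python
from h import *
p=np.load('p.npy')
im={'top':cv2.imread('pics/top0.png'),'side':cv2.imread('pics/side0.png')}
for n in im:
    sat=cv2.cvtColor(im[n],cv2.COLOR_BGR2HSV)[...,1].astype(np.float32)
    for xr in((-150,-110),(-110,-60),(-60,-20)):
        ys=np.arange(-20,20,.5); a=[]
        for x in np.arange(xr[0],xr[1],3):
            q=proj(n,b2w(p,[(x,y,0) for y in ys])).astype(np.float32); a.append(cv2.remap(sat,q[:,:1],q[:,1:],1)[:,0])
        a=np.mean(a,0); d=np.gradient(cv2.GaussianBlur(a[:,None],(1,9),2)[:,0]); print(n,xr,ys[np.abs(d).argmax()],a[::8].round())
```

```text
top (-150, -110) -1.5 [25. 25. 25. 24. 35. 73. 94. 95. 95. 95.]
top (-110, -60) -1.5 [25. 25. 25. 24. 36. 74. 93. 95. 96. 95.]
top (-60, -20) -1.5 [25. 25. 25. 25. 36. 73. 93. 96. 96. 95.]
side (-150, -110) 2.5 [ 38.  37.  37.  37.  37.  46.  89. 105. 107. 106.]
side (-110, -60) 2.5 [ 37.  37.  37.  38.  37.  46.  88. 104. 105. 106.]
side (-60, -20) 2.0 [ 38.  37.  38.  38.  39.  47.  91. 105. 107. 107.]
```

Run:
```python
from h import *
p=np.load('p.npy')
for n in('top','side'):
  im=cv2.imread(f'pics/{n}0.png')
  for ch,g in(('V',im.max(2)),('S',cv2.cvtColor(im,cv2.COLOR_BGR2HSV)[...,1])):
   for y0,y1 in((15,50),(135,175)):
    ys=np.arange(y0,y1,.5); a=[]
    for d in(-12,-6,0,6,12):
        q=proj(n,b2w(p,[(-211+d,y,30+np.sqrt(900-d*d)) for y in ys])).astype(np.float32); a.append(cv2.remap(g.astype(np.float32),q[:,:1],q[:,1:],1)[:,0])
    a=np.mean(a,0); dd=np.gradient(cv2.GaussianBlur(a[:,None],(1,9),2)[:,0]); print(n,ch,ys[np.abs(dd).argmax()],a[::5].round())
```

```text
top V 31.5 [89. 86. 83. 82. 81. 80. 74. 62. 57. 59. 64. 65. 65. 65.]
top V 153.5 [ 73.  73.  73.  72.  72.  72.  80. 100. 129. 147. 155. 157. 159. 162.
 165. 166.]
top S 34.5 [ 97.  97.  97.  97.  97.  97.  98. 112. 135. 153. 157. 156. 157. 156.]
top S 151.0 [153. 153. 152. 154. 155. 154. 140. 119. 102.  97.  96.  96.  96.  96.
  95.  95.]
side V 36.5 [148. 147. 147. 147. 148. 149. 149. 147. 133. 101.  80.  75.  75.  75.]
side V 156.5 [80. 81. 81. 80. 80. 80. 80. 80. 77. 70. 66. 64. 64. 64. 65. 65.]
side S 37.5 [ 36.  37.  38.  37.  38.  39.  39.  39.  49.  85. 120. 133. 133. 133.]
side S 156.5 [143. 141. 140. 143. 146. 145. 142. 142. 140. 132. 132. 135. 137. 132.
 132. 128.]
```

```bash
cat > rel.py <<'E'
from h import *
import sys
p=np.load('p.npy'); x=float(sys.argv[1]); yc=float(sys.argv[2]) if len(sys.argv)>2 else 57; st()
for n in('top','side'):
  im=robot.read_camera(n)[:,:,::-1].copy(); cv2.imwrite(f'pics/now_{n}.png',im)
  for ch,g in(('V',im.max(2)),('S',cv2.cvtColor(im,cv2.COLOR_BGR2HSV)[...,1])):
    ys=np.arange(yc-80,yc-40,.5)
    for d in(-24,-16,-8,0,8,16):
        q=proj(n,b2w(p,[(x+d,y,30+np.sqrt(900-d*d)) for y in ys])).astype(np.float32); a=cv2.remap(g.astype(np.float32),q[:,:1],q[:,1:],1)[:,0]
        dd=np.gradient(cv2.GaussianBlur(a[:,None],(1,9),2)[:,0]); k=np.abs(dd).argmax(); print(n,ch,d,ys[k],a[[0,max(k-10,0),k,min(k+10,79),79]].round())
E
python3 rel.py -211; cd pics; python3 -c "
import cv2
v=cv2.imread('now_side.png')[185:245,225:305];w=cv2.imread('now_top.png')[180:230,200:270]
import numpy as np
cv2.imwrite('z.png',np.hstack([cv2.resize(v,(400,300),interpolation=2),cv2.resize(w,(390,300),interpolation=2)]))"
```

```text
t 5.78 board [-100.9   85.9   70.5] tip in bed [-209.9  135.9   20.5] yaw err deg -0.07 F board [-0.2  0.5  1.6] w 0.4
top V -24 -1.0 [138. 129.  86.  51.  51.]
top V -16 -1.0 [135. 133.  90.  57.  55.]
top V -8 -2.5 [131. 132. 100.  60.  58.]
top V 0 -2.0 [134. 133.  99.  61.  56.]
top V 8 -1.5 [132. 130.  89.  52.  52.]
top V 16 -1.0 [133. 127.  83.  48.  45.]
top S -24 2.5 [ 24.  34. 106. 154. 146.]
top S -16 2.0 [ 24.  30. 102. 158. 156.]
top S -8 0.5 [ 25.  28.  82. 154. 156.]
top S 0 1.0 [ 24.  24.  78. 150. 155.]
top S 8 1.5 [ 25.  31. 102. 156. 151.]
top S 16 2.0 [ 24.  38. 109. 152. 157.]
side V -24 3.5 [125. 123.  91.  63.  62.]
side V -16 2.5 [124. 123.  93.  68.  67.]
side V -8 2.5 [121. 123.  90.  67.  66.]
side V 0 3.5 [117. 138.  95.  69.  68.]
side V 8 -15.5 [113. 109.  79.  47.  57.]
side V 16 -20.5 [52. 52. 48. 43. 48.]
side S -24 4.5 [ 40.  41.  92. 141. 145.]
side S -16 3.0 [ 40.  38.  85. 134. 136.]
side S -8 2.5 [ 41.  38.  85. 135. 122.]
side S 0 3.0 [41. 40. 60. 67. 55.]
side S 8 -14.0 [40. 38. 59. 70. 43.]
side S 16 5.5 [69. 75. 69. 70. 74.]
```

View pics/z.png

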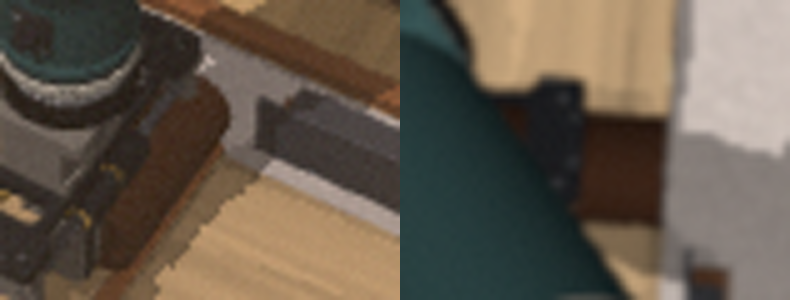

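The right-hand end (zoom column 665) is just about flush with the bed's edge, about 0.8 mm inside it in both views. About 7 mm more is needed.

```bash
python3 -m creep '{"travel":[[0,0.012,0],[0,0.024,0],[0,0.036,0],[0,0.048,0],[0,0.06,0],[0,0.067,0],[0,0.07,0],[0,0.07,0],[0,0.07,0]],"spin":[0,0,0,0,0,0,0,0,0],"gripper":[-1,-1,-1,-1,-1,-1,-1,-1,-1]}'|grep force; python3 rel.py -211 54 | grep -v ' [816]* -[12][05]'
```

```text
force: [0.4, 0.7, 1.0]
finger_force: 0.4
t 6.63 board [-100.8   79.2   70.5] tip in bed [-209.8  129.2   20.6] yaw err deg -0.07 F board [0.4 0.7 1. ] w 0.5
top V -24 -7.0 [136. 131.  87.  50.  53.]
top V -16 -7.0 [134. 130.  87.  57.  55.]
top V -8 -8.5 [132. 130.  97.  62.  58.]
top V 0 -8.5 [135. 132.  95.  58.  56.]
top V 8 -8.0 [132. 130.  86.  52.  51.]
top V 16 -8.0 [132. 130.  87.  46.  45.]
top S -24 -4.0 [ 25.  34. 105. 151. 146.]
top S -16 -5.5 [ 25.  26.  81. 151. 154.]
top S -8 -6.0 [ 25.  28.  84. 152. 151.]
top S 0 -5.0 [ 25.  28.  95. 154. 154.]
top S 8 -5.0 [ 25.  31. 102. 147. 153.]
top S 16 -4.5 [ 23.  34. 104. 154. 153.]
side V -24 -1.5 [123. 115.  85.  63.  61.]
side V -16 -3.5 [121. 123.  92.  69.  68.]
side V -8 -4.5 [110. 122.  94.  66.  66.]
side V 0 -23.5 [106. 106. 146. 181.  68.]
side V 8 -21.0 [74. 74. 58. 47. 61.]
side V 16 -24.5 [46. 46. 49. 49. 49.]
side S -24 -1.0 [ 41.  50.  92. 127. 127.]
side S -16 -3.0 [ 41.  40.  97. 139. 124.]
side S -8 -4.0 [ 45.  42.  90. 128. 133.]
side S 0 -6.0 [51. 37. 54. 66. 60.]
side S 8 4.0 [53. 68. 60. 38. 33.]
side S 16 8.0 [78. 76. 65. 64. 68.]
```

About 5.5 mm proud (top 4.9, side 5.7), which is good. Now I'll back off, lift over, and go round to the downhill side with the fingers opened to about 60 mm.

```bash
(python3 -m creep '{"travel":[[0,-0.03,0],[0,-0.1,0],[0,-0.2,0],[0,-0.2,-0.3],[0,-0.2,-0.6],[0,-0.2,-0.8],[0,-0.2,-0.8]],"spin":[0,0,0,0,0,0,0],"gripper":[-1,-1,-1,-1,-1,-1,-1]}'; python3 -m creep '{"travel":[[-0.2,0.1,0],[-0.4,0.4,0],[-0.6,0.7,0],[-0.6,0.98,0],[-0.6,0.98,0]],"spin":[0,0,0,0,0],"gripper":[0.3,0.3,0.3,0.3,0.3]}' )|grep ee_pos; python3 -c "
from h import *
st()"
```

```text
ee_pos: [0.4761, 0.1619, 0.1545]
ee_pos: [0.4073, 0.0603, 0.1497]
t 7.73 board [-162.6   -3.   149.7] tip in bed [-263.    47.   105.8] yaw err deg -0.36 F board [0.9 0.3 0.1] w 31.9
```

```bash
python3 -m creep '{"travel":[[0,-0.03,0.1],[0,-0.03,0.4],[0.04,-0.03,0.65],[0.04,-0.03,0.85],[0.04,-0.03,0.91],[0.04,-0.03,0.91]],"spin":[0,0,0,0,0,0],"gripper":[0.3,0.3,0.3,0.3,0.3,0.3]}'|grep force
python3 - <<'E'
from h import *
st()
t=robot.read_camera('top')[:,:,::-1][180:240,190:270]; s=robot.read_camera('side')[:,:,::-1][180:255,225:315]
cv2.imwrite('pics/near2.png',np.hstack([cv2.resize(t,None,fx=5,fy=5,interpolation=2),cv2.resize(s,(360,300),interpolation=2)]))
E
```

```text
force: [0.3, 0.2, 0.3]
finger_force: 0.0
t 8.23 board [-158.3    5.9   57.6] tip in bed [-268.3   55.9   13.7] yaw err deg 0.08 F board [0.3 0.2 0.3] w 59.6
```

View pics/near2.png

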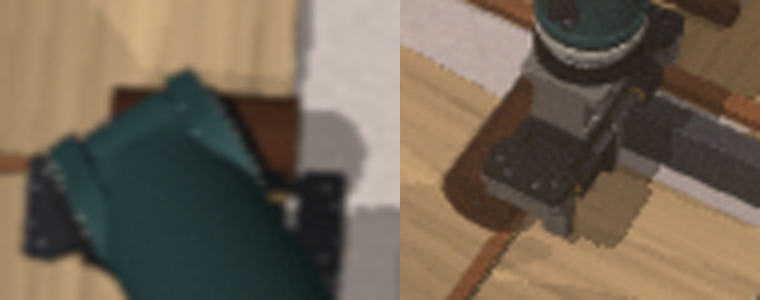

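The fingers are downhill of the blank, clear of the plane and the strip. I'll centre in y, then start rolling, following the slope (rise of 0.105 per unit of travel).

```bash
(python3 -m creep '{"travel":[[0.02,0.03,0],[0.05,0.05,-0.005],[0.08,0.05,-0.008],[0.11,0.05,-0.012],[0.13,0.05,-0.014],[0.15,0.05,-0.016],[0.17,0.05,-0.018],[0.2,0.05,-0.021],[0.23,0.05,-0.024],[0.26,0.05,-0.027]],"spin":[0,0,0,0,0,0,0,0,0,0],"gripper":[0.3,0.3,0.3,0.3,0.3,0.3,0.3,0.3,0.3,0.3]}';python3 -m creep '{"travel":[[0.03,0,-0.003],[0.06,0,-0.006],[0.09,0,-0.009],[0.13,0,-0.014],[0.17,0,-0.018],[0.21,0,-0.022],[0.25,0,-0.026],[0.29,0,-0.03],[0.32,0,-0.034],[0.34,0,-0.036]],"spin":[0,0,0,0,0,0,0,0,0,0],"gripper":[0.3,0.3,0.3,0.3,0.3,0.3,0.3,0.3,0.3,0.3]}')|grep -i force; python3 -c "
from h import *
st()"
```

```text
force: [-1.7, 0.1, 1.3]
finger_force: 0.7
force: [-1.6, 0.3, 1.3]
finger_force: 0.6
t 10.0 board [-96.2  -0.7  66. ] tip in bed [-205.8   49.3   15.5] yaw err deg -0.07 F board [-1.6  0.2  1.3] w 59.9
```

```bash
(python3 -m creep '{"travel":[[0.03,0,-0.003],[0.07,0,-0.007],[0.12,0,-0.012],[0.17,0,-0.017],[0.22,0,-0.022],[0.27,0,-0.028],[0.32,0,-0.034],[0.37,0,-0.039],[0.42,0,-0.044],[0.47,0,-0.049]],"spin":[0,0,0,0,0,0,0,0,0,0],"gripper":[0.3,0.3,0.3,0.3,0.3,0.3,0.3,0.3,0.3,0.3]}';python3 -m creep '{"travel":[[0.05,0,-0.005],[0.1,0,-0.01],[0.15,0,-0.016],[0.2,0,-0.021],[0.25,0,-0.026],[0.3,0,-0.032],[0.35,0,-0.037],[0.4,0,-0.042],[0.44,0,-0.046],[0.47,0,-0.049]],"spin":[0,0,0,0,0,0,0,0,0,0],"gripper":[0.3,0.3,0.3,0.3,0.3,0.3,0.3,0.3,0.3,0.3]}')|grep -i force; python3 rel.py -68 54
```

```text
force: [-1.8, 0.1, 1.4]
finger_force: 0.7
force: [0.1, 0.5, 0.5]
finger_force: 0.6
t 11.67 board [-2.2 -0.8 75.7] tip in bed [-111.2   49.2   15.4] yaw err deg -0.07 F board [0.  0.5 0.5] w 59.5
top V -24 -13.5 [29. 33. 37. 43. 57.]
top V -16 -16.5 [29. 29. 38. 44. 54.]
top V -8 -9.5 [29. 30. 31. 36. 52.]
top V 0 -9.0 [32. 93. 66. 38. 49.]
top V 8 -10.0 [191. 154. 111.  75.  45.]
top V 16 -19.5 [208. 207. 179. 140.  44.]
top S -24 -19.5 [24. 26. 61. 95. 87.]
top S -16 -10.0 [20. 26. 61. 93. 99.]
top S -8 -10.0 [33. 24. 60. 91. 94.]
top S 0 -3.0 [22. 20. 58. 94. 95.]
top S 8 -6.0 [25. 33. 95. 87. 87.]
top S 16 -5.5 [25. 34. 93. 91. 93.]
side V -24 -4.0 [58. 62. 54. 49. 52.]
side V -16 -10.0 [63. 60. 64. 61. 63.]
side V -8 -14.0 [68. 65. 68. 71. 71.]
side V 0 -24.0 [55. 55. 79. 99. 87.]
side V 8 -15.5 [ 40.  52.  84. 109.  90.]
side V 16 -14.0 [ 38.  44.  78. 108.  92.]
side S -24 8.0 [53. 64. 83. 99. 97.]
side S -16 -21.0 [60. 60. 59. 60. 58.]
side S -8 -17.0 [54. 50. 53. 62. 60.]
side S 0 -24.5 [101. 101.  75.  50.  54.]
side S 8 -21.5 [95. 95. 75. 52. 50.]
side S 16 -14.5 [99. 87. 69. 42. 50.]
```

Run:
```python
import cv2,numpy as np
t=cv2.imread('pics/now_top.png')[120:220,180:275]; s=cv2.imread('pics/now_side.png')[155:255,170:290]
cv2.imwrite('pics/q.png',np.hstack([cv2.resize(t,None,fx=3.6,fy=3.6,interpolation=2),cv2.resize(s,None,fx=3.6,fy=3.6,interpolation=2)]))
```

```text
(no output)
```

View pics/q.png

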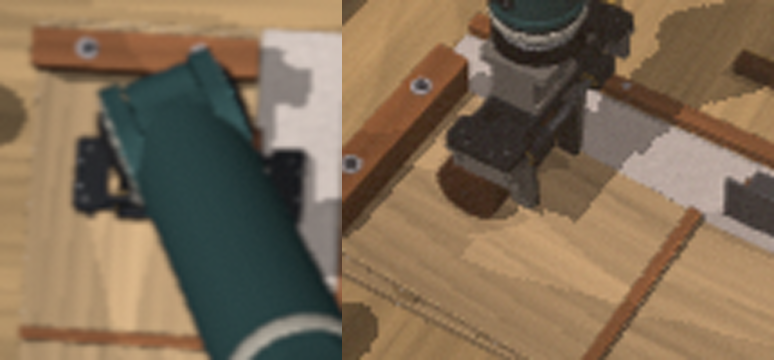

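The blank is ahead of the fingers (its left end shows at about (478,190) in the side crop), with about 40 mm left to the fence. I'll go on slowly, checking the force.

```bash
(python3 -m creep '{"travel":[[0.02,0,-0.002],[0.05,0,-0.005],[0.09,0,-0.009],[0.13,0,-0.014],[0.17,0,-0.018],[0.21,0,-0.022],[0.24,0,-0.025],[0.27,0,-0.028],[0.3,0,-0.032],[0.32,0,-0.034]],"spin":[0,0,0,0,0,0,0,0,0,0],"gripper":[0.3,0.3,0.3,0.3,0.3,0.3,0.3,0.3,0.3,0.3]}';python3 -m creep '{"travel":[[0.01,0,-0.001],[0.02,0,-0.002],[0.03,0,-0.003],[0.04,0,-0.004],[0.04,0,-0.004]],"spin":[0,0,0,0,0],"gripper":[0.3,0.3,0.3,0.3,0.3]}')|grep -i force; python3 -c "
from h import *
st()"
```

```text
force: [-1.5, 0.4, 0.1]
finger_force: 0.5
force: [-0.2, 0.1, 0.7]
finger_force: 0.4
t 13.02 board [33.4 -0.9 79.5] tip in bed [-75.4  49.1  15.5] yaw err deg -0.06 F board [-0.2  0.1  0.7] w 59.7
```

```bash
(python3 -m creep '{"travel":[[0.01,0,-0.001],[0.02,0,-0.002],[0.03,0,-0.003],[0.03,0,-0.003]],"spin":[0,0,0,0],"gripper":[0.3,0.3,0.3,0.3]}';python3 -m creep '{"travel":[[0.01,0,-0.001],[0.02,0,-0.002],[0.02,0,-0.002],[0.02,0,-0.002]],"spin":[0,0,0,0],"gripper":[0.3,0.3,0.3,0.3]}')|grep -i force; python3 -c "
from h import *
st()"
```

```text
force: [-0.7, -0.1, -0.7]
finger_force: 0.4
force: [-0.1, -0.2, 0.2]
finger_force: 0.2
t 13.68 board [38.3 -0.9 80. ] tip in bed [-70.4  49.1  15.4] yaw err deg -0.07 F board [-0.1 -0.2  0.2] w 59.4
```

```bash
(python3 -m creep '{"travel":[[0.01,0,-0.001],[0.02,0,-0.002],[0.02,0,-0.002]],"spin":[0,0,0],"gripper":[0.3,0.3,0.3]}';python3 -m creep '{"travel":[[0.01,0,-0.001],[0.02,0,-0.002],[0.02,0,-0.002]],"spin":[0,0,0],"gripper":[0.3,0.3,0.3]}')|grep -i force; python3 -c "
from h import *
st()"
```

```text
force: [-2.3, -0.1, 1.5]
finger_force: 1.1
force: [-6.2, -0.3, 5.0]
finger_force: 3.6
t 14.18 board [40.  -0.9 80. ] tip in bed [-68.7  49.1  15.3] yaw err deg -0.05 F board [-6.2 -0.5  5. ] w 59.9
```

```bash
python3 -m creep '{"travel":[[0.005,0,0],[0.01,0,0],[0.01,0,0],[0.01,0,0]],"spin":[0,0,0,0],"gripper":[0.3,0.3,0.3,0.3]}'|grep -i force
python3 - <<'E'
from h import *
st(); print(robot.get_obs()['torque']); p=np.load('p.npy')
out=[]
for n in('top','side'):
    v=robot.read_camera(n)[:,:,::-1].copy(); cv2.imwrite(f'pics/end_{n}.png',v); a=np.linspace(0,2*np.pi,60)
    o,w,h=((180,115),95,75) if n=='top' else ((160,150),100,75); s=4 
    v=cv2.resize(v[o[1]:o[1]+h,o[0]:o[0]+w],None,fx=s,fy=s,interpolation=2)
    P=[(-30+30*np.cos(t),54+e*60,30+30*np.sin(t)) for e in(-1,1) for t in a]
    cv2.polylines(v,[np.round((cv2.convexHull(proj(n,b2w(p,P)).astype(np.float32))-o+.5)*s).astype(np.int32)],True,(0,255,0),1)
    out.append(v)
cv2.imwrite('pics/end.png',np.hstack(out))
E
```

```text
force: [-9.7, -0.5, 6.9]
finger_force: 4.9
t 14.52 board [40.1 -1.  80. ] tip in bed [-68.7  49.   15.2] yaw err deg -0.05 F board [-9.6 -1.   6.9] w 59.7
[ 0.00459944  2.0988208  -0.02352482]
```

View pics/end.png

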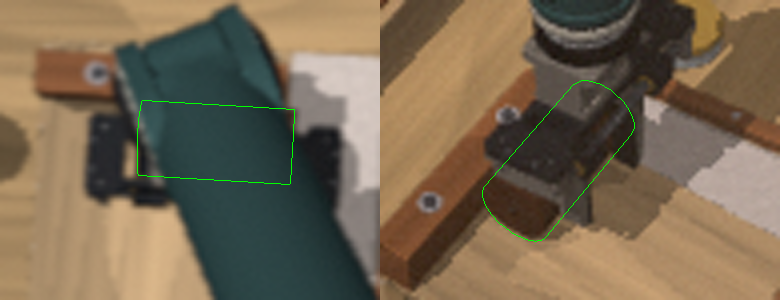

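Run:
```python
from h import *
p=np.load('p.npy')
for f,x,yc in(('side0',-211,154),('end_side',-30,114)):
  im=cv2.imread(f'pics/{f}.png')
  for ch,g in(('V',im.max(2)),('S',cv2.cvtColor(im,cv2.COLOR_BGR2HSV)[...,1])):
    ys=np.arange(yc-20,yc+25,.5); r=[]
    for t in range(160,285,15):
        t=np.radians(t); q=proj('side',b2w(p,[(x+30*np.cos(t),y,30+30*np.sin(t)) for y in ys])).astype(np.float32)
        a=cv2.remap(g.astype(np.float32),q[:,:1],q[:,1:],1)[:,0]; d=np.gradient(cv2.GaussianBlur(a[:,None],(1,9),2)[:,0]); k=np.abs(d).argmax(); r.append((float(ys[k]),int(abs(d[k])*2)))
    print(f,ch,r)
```

```text
side0 V [(171.0, 11), (164.5, 9), (160.5, 7), (156.5, 8), (153.5, 9), (153.5, 12), (155.5, 15), (155.5, 14), (155.5, 13)]
side0 S [(158.0, 4), (135.5, 3), (138.0, 3), (153.0, 2), (141.5, 5), (142.0, 6), (156.0, 6), (155.5, 5), (141.5, 6)]
end_side V [(135.0, 15), (127.5, 11), (121.0, 11), (116.5, 11), (114.0, 11), (114.0, 11), (112.5, 15), (112.0, 16), (112.0, 15)]
end_side S [(97.0, 13), (96.5, 17), (95.5, 3), (104.5, 1), (110.5, 2), (109.0, 9), (112.0, 7), (111.5, 5), (112.5, 6)]
```

Run:
```python
from h import *
p=np.load('p.npy')
im=cv2.imread('pics/end_top.png'); S=cv2.cvtColor(im,cv2.COLOR_BGR2HSV)[...,1]; V=im.max(2)
for d in(4,10,16,20,24):
    ys=np.arange(-20,16,3.); z=30+np.sqrt(900-d*d)
    q=proj('top',b2w(p,[(-30+d,y,z) for y in ys])).astype(np.float32)
    f=lambda g:cv2.remap(g.astype(np.float32),q[:,:1],q[:,1:],1)[:,0].astype(int).tolist()
    print(d,'V',f(V),'S',f(S))
cv2.imwrite('pics/zz.png',cv2.resize(im[128:168,225:275],None,fx=12,fy=12,interpolation=2))
```

```text
4 V [28, 38, 43, 41, 36, 37, 40, 44, 47, 49, 51, 54] S [18, 13, 8, 17, 54, 84, 96, 97, 94, 94, 92, 92]
10 V [65, 103, 120, 107, 76, 45, 38, 41, 44, 47, 49, 52] S [14, 24, 24, 30, 39, 22, 64, 93, 94, 94, 92, 91]
16 V [123, 132, 134, 121, 95, 65, 44, 38, 40, 43, 46, 48] S [23, 25, 23, 29, 50, 64, 45, 75, 100, 95, 93, 94]
20 V [135, 136, 134, 118, 91, 65, 46, 38, 39, 42, 44, 47] S [25, 25, 26, 31, 55, 82, 52, 55, 90, 95, 95, 96]
24 V [136, 136, 134, 119, 93, 71, 56, 46, 44, 43, 42, 45] S [24, 24, 24, 30, 52, 83, 68, 52, 79, 92, 97, 97]
```

View pics/zz.png

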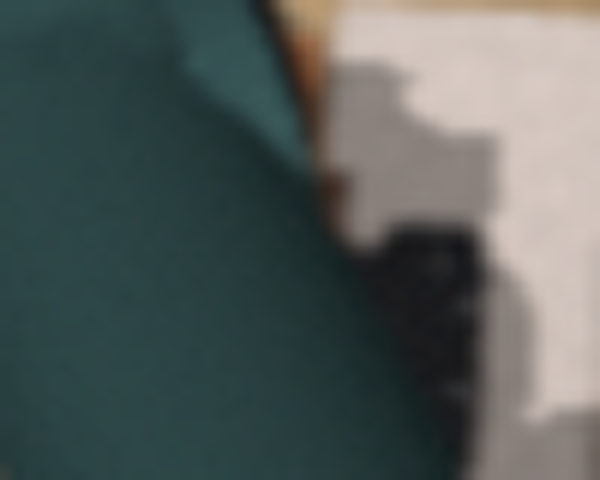

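The brown end shows about 22 zoomed pixels past the fence's end (columns 347 against 325), so it stands about 5.5 mm proud with no drift during the roll. The press is about 10 N with no measurable twist, so the blank is square against the fence. I'll hand it in.

```bash
python3 -c "
from h import *
st(); print(robot.finish_job())"
```

```text
t 14.62 board [40.1 -0.9 80. ] tip in bed [-68.6  49.1  15.2] yaw err deg -0.05 F board [-9.6 -0.6  6.1] w 59.6
the job is handed in; nothing more can be done
None
```

I handed the job in at 14.6 s: the blank is rolled up square against the fence, its right-hand end about 5.5 mm past the bed's edge (one side-view estimate read about 7 mm), with two fingers still pressing it at about 10 N; I viewed 12 pictures, two over the limit of 10.

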